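Set the rotary positioner to the tall pin and put on its brake

TASK

Push the lever of the rotary positioner around its arc until the needle points at the middle of the tall setting pin on the scale and let the table come to rest there; then push the brake tab fully home, towards the table, with the table still at that setting. The copper dish just rides on the table: never lift it or push it off its place, and leave the tools, cup, jar and bowl where they are.

Things in the scene. Friction and masses are not known exactly. Their poses are not given: they have to be found in the camera images.
- positioner: fixed rotary positioner: grey round base 244 mm across, 15 mm tall, scale ticks on its far half. Origin: centre of its underside, on the turning axis (z up). x axis: from the turning axis to the scale's middle tick, away from the robot; y axis: to the brake at its left. Yaw up to 15 degrees. Its highest fixed part is the brake guide, 32 mm above the bench
- turntable (a joint): angle (rad) of the steel table (disc 140 mm across, top at 27 mm) on the base; grows counter-clockwise seen from above; 0 with the needle at the middle tick; range -0.8 to 0.8, starts near 0. Stays where it is left; 1 to 2 N at the lever's post turns it. Lever, needle and table are one rigid piece
- lever_post (a point): centre of the top of the lever's upright black round post, 14 mm across, from 27 to 77 mm above the bench, at the outer end of a flat lever (16 mm wide, 19 to 27 mm above the bench), 135 mm from the turning axis, on the robot's side, exactly oppopoint the needle. x axis: to the turning axis and on along the needle
- needle_tip (a point): tip of the table's short black needle (4 to 8 mm wide, from the table's edge), 90 mm from the turning axis, 23.5 mm above the bench, on the far side. Its x axis points outward along the needle
- tall_pin: the taller of two upright steel setting pins fixed on the scale: 8 mm across (14 mm foot), 40 mm tall; origin at the centre of its foot, 15 mm above the bench, 95 to 114 mm from the turning axis (the needle passes it freely), 0.37 to 0.61 rad to the left or right of the middle tick
- short_pin: the shorter setting pin, 8 mm across (14 mm foot), 10 mm tall, on the other side of the middle tick; origin at the centre of its foot; not the one wanted
- brake (a joint): travel (m) of the brake slide: 0 out, 0.015 home against its stop; grows towards the turning axis. Needs about 2 to 3 N and stays where it is left. Pushing it does not turn the table; the table is held by the drag of its bearing, so it can still be knocked off its setting
- brake_tab (a point): middle of the top edge of the outer face of the brake's upright tab, 67 mm above the bench, 175 mm from the turning axis when out. The tab is 32 mm wide, 8 mm thick, from 22 to 67 mm above the bench. Its outer face points along this point's +y; push it towards the turning axis, along -y
- dish: loose copper dish lying in the middle of the table, 110 mm across, 34 mm tall, so its rim is 61 mm above the bench; origin at the centre of its underside, 27 mm above the bench. It rides round with the table
- rivet_cup: loose bystander: open steel cup for rivets, 60 mm across, 50 mm tall, to the right of the positioner, clear of it
- flux_jar: loose bystander: closed white jar, 52 mm across, 60 mm tall, near the left edge of the positioner on the robot's side, 50 mm or more clear of the brake tab
- screwdriver: loose bystander: screwdriver lying beyond the positioner
- hammer: loose bystander: hammer lying at the right
- wrench: loose bystander: wrench lying at the left
- clay_bowl: loose bystander: terracotta bowl, 110 mm across, 50 mm tall, at the left

How it is judged:
By the outcome, as a careful person would: the job done as asked, in the order asked, and still so for the second after the job is handed in, with the robot touching nothing.
It also fails if it takes over 51 s, if anything falls off the work surface, if the arm or the gripper's body presses on something with over 40 N, if the wrist force passes 120 N, or if a joint passes its speed limit or range.

ROBOT

A 6-joint arm with a two-finger parallel gripper is mounted at the origin on the work surface. World frame = base frame: x ahead of the robot, y to its left, z up, the work surface at z = 0. Lengths are in m, angles in rad, forces in N, time in s.
With the tool pointing down it reaches from about 0.375 to 0.975 m from the base axis. Payload 3.8 kg.
Tool frame: the origin (TCP) lies between the finger pads; the fingertips stand 19 mm ahead of it and the grasp point (between the pads) is the TCP; z points along the fingers, y is the line along which they close (so a half turn about z gives the same grasp; the last joint's range is limited). The gripper opens to 88 mm and grips with 3 to 60 N. Pads are 18 mm wide; open, the fingers measure 123 mm over their backs; the gripper's body (75 mm by 187 mm) begins 45 mm behind the grasp point.
Start: joints at [1.187, 0.264, 1.604, -0, 1.274, -0.037], TCP at [0.229, 0.635, 0.258] pointing down, gripper open.
Joint ranges: [-2.63, 2.63], [-0.94, 2.18], [0.31, 2.57], [-1.31, 4.45], [0, 2.66], [-2.55, 2.55]. Speed limits (rad/s): [2.57, 2.57, 3.14, 3.14, 3.14, 3.14].

INTERFACE

Orientations are given as a unit quaternion [w, x, y, z].
In Python, from rig import bot gives the robot as it stands. The module is installed in compiled form; this text tells all that it offers.
- The arm moves only by the tool nudge_tcp, called as name(argument=value, ...), one argument or row to a line, values as JSON. Schema: {"type":"object","properties":{"increments":{"type":"string"},"aperture":{"type":"number"},"force":{"type":"number"},"only":{"type":"string"},"quiet":{"type":"boolean"},"lines":{"type":"string"}},"required":["increments"],"additionalProperties":false}. increments is a string of 1 to 8 rows, one to a line, with the numbers parted by spaces; each row has 6 numbers: dx, dy, dz in shares of the most that a row can go, 1 being 50 mm, then a rotation vector rx, ry, rz in a scale on which 1.0 is pi/2 rad; each row shifts and turns the commanded pose from where the row before left it, along the tool's axes as they then stand; what a row does not reach is not made up. A row lasts 1/10 s, in which the tool goes at most 0.05 m and 0.15 rad, less where a joint would pass 70% of its speed; a pose out of reach is approached as far as the arm can. aperture is the opening from 0.0 (shut) to 1.0 (fully open), set as the call begins (left out keeps the last). The fingers move at their own pace and stop on an object; force is the grip in N (left out, the last holds). Time passes only in rows, so rows that do not move let the fingers close. The tool returns the time, the measured TCP pose, the force, the opening and the grip force at its end. only (a regular expression) keeps the lines of the reply that match it, lines (a string "A,B") keeps lines A to B, and quiet returns only ok. Input that does not fit is refused with a message, and nothing moves.
- bot.state(): the state, without advancing time (a new reading comes with each control period).
- bot.camera(name): name is "scene" or "top"; returns a dict with "frame" (480x640x3 uint8, blue, green, red), "vertical_fov" (degrees; the focal length in pixels is half the picture's height over the tangent of half this angle, whatever the lens; pixels are square), "cx", "cy" (the principal point, pixels), "pose" (4x4, takes a point from camera to world coordinates). Camera axes: x right, y down, z forward; pixel columns grow to the right and rows downward; lengths in m; the calibration is good to about 2 mm. A picture is of the moment at which its call begins. There is no depth.
- bot.job_done(): hands the job in; it is judged then, once.
The state is a dict: "clock": time; "joint_positions": joint angles; "qvel": joint speeds; "joint_torque": joint torques, N m; "position": TCP position; "orientation": TCP orientation; "contact_force": force on the tool from outside, world axes, zero at the start; "ft_torque": the same for the moment, N m; "width": opening from 0.0 (shut) to 1.0 (fully open); "grasp_force": force on a finger pad.
Only numpy, scipy, OpenCV 4.12 (cv2) and the standard library are available. Lean on these libraries where they do the work, as an engineer would, in place of code of your own. Each camera call takes 0.05 s, during which the arm holds its last target. There are 200 camera calls.

## Working session

There is one attempt and no reset: what is moved stays moved. The work goes in short steps, Python scripts to look and compute and a tool call to move; the robot and the scene stay as the last step left them, time stands still between calls to the robot, and variables do not carry over. Pictures are saved under pics/ and viewed, at most 10 in all, crops included, and the job is handed in when it is done.

```bash
mkdir -p pics
```

Create h.py:
```python
import numpy as np, cv2
from rig import bot
def cam(n):
    c=bot.camera(n); c['f']=240/np.tan(np.radians(c['vertical_fov'])/2); return c
def ray(c,u,v):
    d=c['pose'][:3,:3]@np.array([(u-c['cx'])/c['f'],(v-c['cy'])/c['f'],1]); return c['pose'][:3,3],d
def onz(c,u,v,z):
    o,d=ray(c,u,v); return o+d*(z-o[2])/d[2]
def proj(c,p):
    q=np.linalg.inv(c['pose'])@np.append(p,1); return c['f']*q[:2]/q[2]+[c['cx'],c['cy']]
```

Run:
```python
from h import *
import pickle
for n in("scene","top"):
    c=cam(n); pickle.dump(c,open(n+'.pkl','wb')); cv2.imwrite(f'pics/{n}0.png',c['frame']); print(n,c['f'],c['cx'],c['cy'],c['pose'].round(3))
s=bot.state();print(s['clock'],s['position'],s['orientation'],s['contact_force'])
```

```text
scene 557.1903331408372 320.40408385937354 245.48439972105157 [[ 0.73   0.442 -0.521  1.29 ]
 [ 0.683 -0.477  0.553 -0.754]
 [-0.004 -0.76  -0.65   0.936]
 [ 0.     0.     0.     1.   ]]
top 495.98034851698253 321.85346427040446 241.75702124770393 [[-0.009 -0.987  0.16   0.423]
 [-1.     0.012  0.021 -0.013]
 [-0.022 -0.16  -0.987  1.192]
 [ 0.     0.     0.     1.   ]]
0.1 [0.22918781 0.63424253 0.25649908] [-2.01637687e-04  1.72525213e-01  9.85004555e-01 -1.01856117e-03] [-0.32846817 -0.3020811   0.26310594]
```

View pics/top0.png

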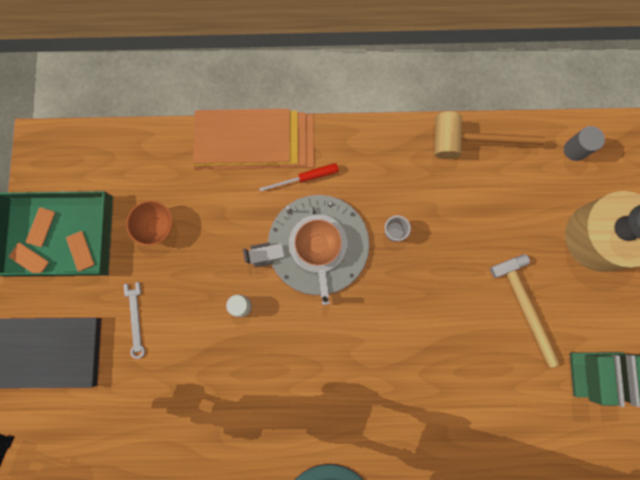

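View pics/scene0.png

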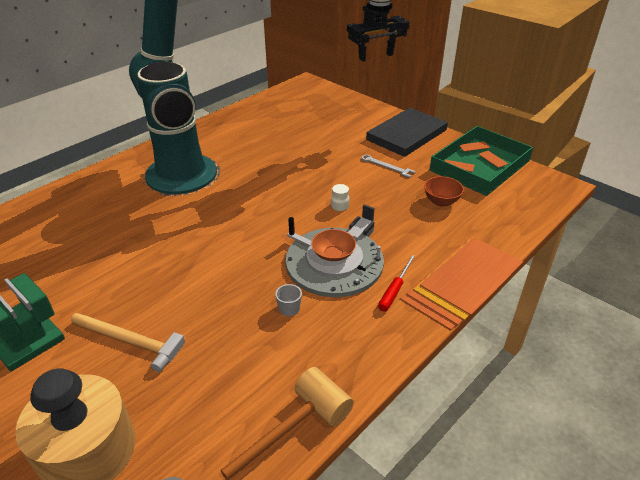

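The top view shows the base around (319,245), the lever post near (325,299) and the brake tab near (250,256). The pins are near (290,211) and (331,205). I'll enlarge both views.

Run:
```python
from h import *
import pickle
a=pickle.load(open('top.pkl','rb'))['frame'][185:315,235:380]
b=pickle.load(open('scene.pkl','rb'))['frame'][200:305,270:395]
cv2.imwrite('pics/z1.png',cv2.resize(a,None,fx=4.5,fy=4.5,interpolation=cv2.INTER_CUBIC)) 
cv2.imwrite('pics/z2.png',cv2.resize(b,None,fx=5.5,fy=5.5,interpolation=cv2.INTER_CUBIC))
```

```text
(no output)
```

View pics/z1.png

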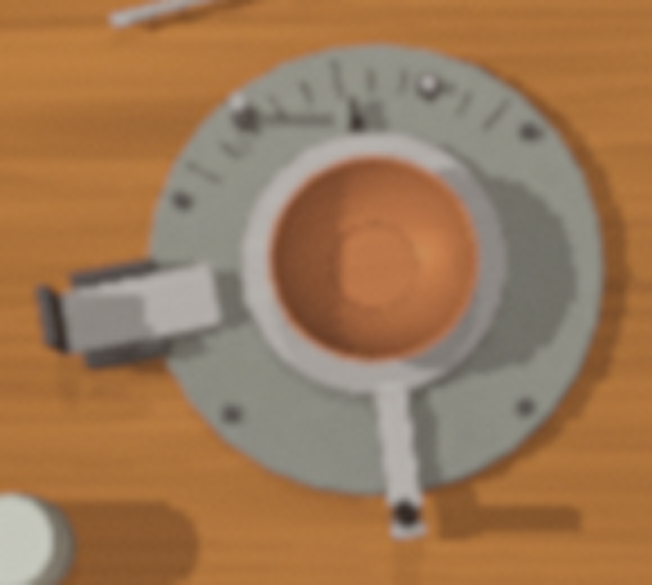

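View pics/z2.png

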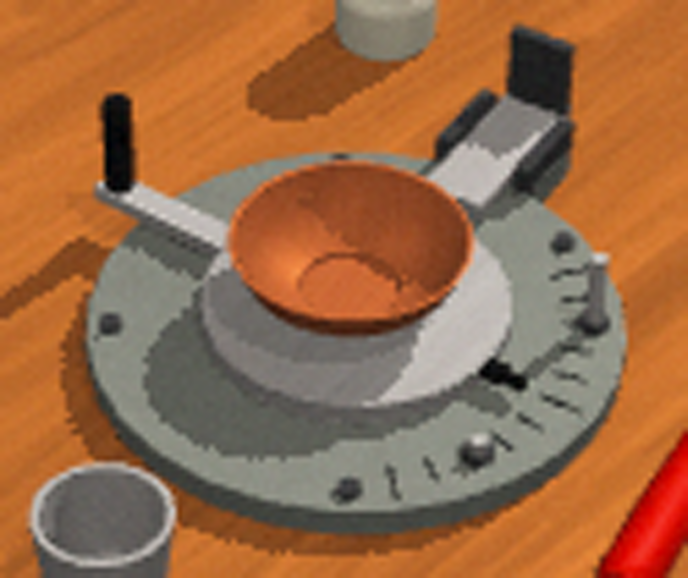

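The tall pin is the left one: its foot is at about (290,212) in the top view and (378,258) in the scene view. The needle is near (314,208) top and (365,270) scene. Next I'll measure them properly.

Create meas.py:
```python
from h import *
import pickle
def tri(a,pa,b,pb):
    o1,d1=ray(a,*pa);o2,d2=ray(b,*pb); d1/=np.linalg.norm(d1);d2/=np.linalg.norm(d2)
    t=np.linalg.lstsq(np.c_[d1,-d2],o2-o1,rcond=None)[0]; p,q=o1+t[0]*d1,o2+t[1]*d2
    return (p+q)/2,np.linalg.norm(p-q)
def circ(P):
    s=np.linalg.lstsq(np.c_[2*P,np.ones(len(P))],(P**2).sum(1),rcond=None)[0]; return s[:2],np.sqrt(s[2]+s[:2]@s[:2])
def centre(c,z=.015,r=.122,guess=None):
    # base rim: grey-vs-wood mask, robust circle on the plane z
    hsv=cv2.cvtColor(c['frame'],cv2.COLOR_BGR2HSV); m=((hsv[...,1]<75)&(hsv[...,2]>60)).astype(np.uint8)
    k=max(cv2.findContours(m,0,1)[0],key=lambda q: cv2.contourArea(q)*(cv2.pointPolygonTest(q,guess,False)>=0))[:,0]
    P=np.array([onz(c,*p,z)[:2] for p in k]); 
    for _ in range(15):
        C,R=circ(P); P=P[abs(np.linalg.norm(P-C,axis=1)-R)<max(.003,1.5*np.std(np.linalg.norm(P-C,axis=1)-R))]
    return C,R,len(P)
```

Run:
```python
from meas import *
t=pickle.load(open('top.pkl','rb'));s=pickle.load(open('scene.pkl','rb'))
print(centre(t,guess=(340,280))); print(centre(s,guess=(300,262)))
T=lambda x,y:(235+(x+.5)/4.5-.5,185+(y+.5)/4.5-.5)
S=lambda x,y:(270+(x+.5)/5.5-.5,200+(y+.5)/5.5-.5)
for n,a,b in[('post',(405,512),(117,100)),('foot',(247,124),(594,325)),('ptop',(237,100),(598,258)),('shortfoot',(430,90),(476,455)),('tip',(355,98),(522,384)),
 ('tabtopA',(42,287),(512,30)),('tabtopB',(58,347),(573,46))]:
    p,e=tri(t,T(*a),s,S(*b)); print(n,p.round(4),round(e,4),end=' ')
    z={'post':.077,'foot':.015,'ptop':.055,'shortfoot':.017,'tip':.0235}.get(n,.067)
    print(onz(t,*T(*a),z)[:2].round(4),onz(s,*S(*b),z)[:2].round(4))
```

```text
(array([0.60844888, 0.02065132]), np.float64(0.12025303582676913), 254)
(array([0.61394209, 0.01235735]), np.float64(0.12363164386316311), 176)
post [0.4746 0.0045 0.0766] 0.0008 [0.4749 0.0048] [0.4748 0.0038]
foot [0.6884 0.09   0.012 ] 0.0019 [0.687  0.0891] [0.6908 0.0881]
ptop [0.6903 0.0899 0.0536] 0.0028 [0.6909 0.0908] [0.6905 0.0873]
shortfoot [ 0.7048 -0.01    0.0132] 0.0002 [ 0.704 -0.01 ] [ 0.7072 -0.0132]
tip [0.6979 0.0296 0.0235] 0.0018 [0.6986 0.0303] [0.6974 0.0289]
tabtopA [0.5809 0.1774 0.0795] 0.0254 [0.5916 0.1894] [0.5646 0.1786]
tabtopB [0.5728 0.194  0.0499] 0.0282 [0.5606 0.1807] [0.5939 0.1884]
```

The manual's scale: shifts go in shares of 50 mm and turns go in shares of pi/2 rad. Converting my numbers, -0.0467 m is -0.934, -0.0124 m is -0.248, -0.115 rad is -0.0732.

nudge_tcp(
  increments="0 0 0 0 0 -0.0732\n0 0 0 0 0 -0.0732\n0 0 0 0 0 -0.0732\n0 0 0 0 0 -0.0732\n-0.248 -0.934 0.08 0 0 0\n-0.248 -0.934 0.08 0 0 0\n-0.248 -0.934 0.08 0 0 0\n-0.248 -0.934 0.08 0 0 0",
  aperture=0.36,
)

```text
clock: 0.9
position: [0.2999, 0.4529, 0.2409]
orientation: [-0.0, -0.057, 0.998, -0.0]
contact_force: [0.4, -0.2, 0.4]
width: 0.362
grasp_force: 0.0
```

nudge_tcp(
  increments="-0.248 -0.934 0.08 0 0 0\n-0.248 -0.934 0.08 0 0 0\n-0.248 -0.934 0.08 0 0 0\n-0.248 -0.934 0.08 0 0 0\n-0.248 -0.934 0.08 0 0 0\n-0.248 -0.934 0.08 0 0 0\n-0.248 -0.934 0.08 0 0 0\n-0.248 -0.934 0.08 0 0 0",
)

```text
clock: 1.7
position: [0.4406, 0.0929, 0.2094]
orientation: [0.0, -0.057, 0.998, 0.0]
contact_force: [0.9, 0.4, 0.4]
width: 0.361
grasp_force: 0.0
```

Create toff.py:
```python
import sys; from h import *
from scipy.spatial.transform import Rotation as R
s=bot.state(); q=s['orientation']; M=R.from_quat([q[1],q[2],q[3],q[0]]).as_matrix()
print('clock',s['clock'],'pos',s['position'].round(4) if hasattr(s['position'],'round') else s['position'],'yaw',np.arctan2(M[1,0],M[0,0]),'ztool',M[:,2].round(3),'w',s['width'],'F',np.round(s['contact_force'],2))
if len(sys.argv)>3: print('tool offset',(M.T@(np.array(list(map(float,sys.argv[1:4])))-s['position'])).round(4))
```

```bash
python3 toff.py 0.4746 0.0045 0.064
```

```text
clock 1.7 pos [0.4406 0.0929 0.2094] yaw -3.0282722400226443 ztool [ 0.  0. -1.] w 0.361137707568722 F [0.9  0.37 0.44]
tool offset [-0.0238 -0.0917  0.1454]
```

In the tool's units: -0.046 m is -0.92, 0.035 m is 0.7.

nudge_tcp(
  increments="-0.24 -0.92 0 0 0 0\n-0.24 -0.92 0 0 0 0\n0 0 0.7 0 0 0\n0 0 0.7 0 0 0\n0 0 0.5 0 0 0\n0 0 0 0 0 0",
)

```text
clock: 2.3
position: [0.4709, 0.0059, 0.1105]
orientation: [-0.005, -0.056, 0.998, 0.0]
contact_force: [-0.3, 0.9, -0.0]
width: 0.356
grasp_force: 0.0
```

```bash
python3 toff.py 0.4746 0.0045 0.064
```

Run:
```python
from h import *
c=cam('scene'); cv2.imwrite('pics/s1.png',cv2.resize(c['frame'][130:320,220:420],None,fx=3,fy=3,interpolation=2))
```

```text
clock 2.3 pos [0.4709 0.0059 0.1105] yaw -3.0291173922800425 ztool [-0.009  0.    -1.   ] w 0.3556653196087733 F [-0.32  0.9  -0.04]
tool offset [-0.0039 -0.0019  0.0465]
```

View pics/s1.png

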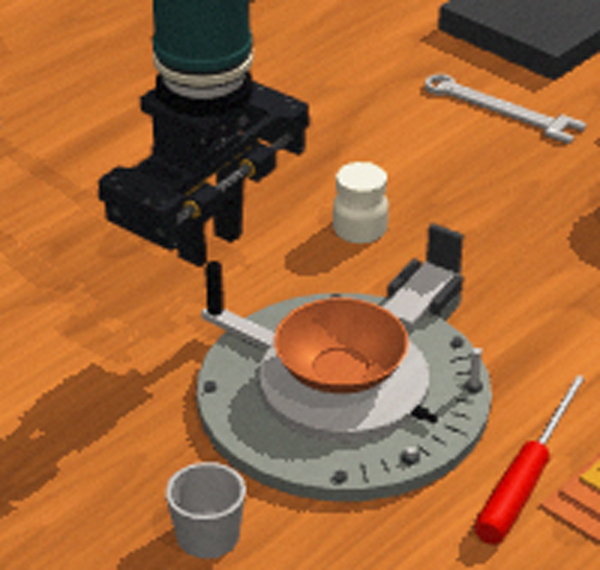

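The post, at about (213,285) in the crop, lies between the two fingers, just below the tips. I'll go down now.

In the tool's units: 0.016 m is 0.32, 0.015 m is 0.3.

nudge_tcp(
  increments="-0.06 -0.02 0.32 0 0 0\n0 0 0.3 0 0 0\n0 0 0.24 0 0 0\n0 0 0 0 0 0\n0 0 0 0 0 0",
)

```text
clock: 2.85
position: [0.4784, 0.0056, 0.0725]
orientation: [0.0, -0.057, 0.998, -0.0]
contact_force: [0.5, 0.6, 0.3]
width: 0.359
grasp_force: 0.0
```

```bash
python3 toff.py 0.4746 0.0045 0.064
```

```text
clock 2.85 pos [0.4784 0.0056 0.0725] yaw -3.028140031685243 ztool [ 0.001 -0.    -1.   ] w 0.35940131119305996 F [0.51 0.59 0.31]
tool offset [ 0.0039 -0.0006  0.0085]
```

In the tool's units: -0.0087 m is -0.174, 0.004 m is 0.08, -0.065 rad is -0.0414.

nudge_tcp(
  increments="0.08 0 0.14 0 0 0\n-0.006 -0.174 0 0 0 -0.0414\n-0.006 -0.174 0 0 0 -0.0414\n-0.006 -0.174 0 0 0 -0.0414\n-0.006 -0.174 0 0 0 -0.0414\n-0.006 -0.174 0 0 0 -0.0414\n-0.006 -0.174 0 0 0 -0.0414\n-0.006 -0.174 0 0 0 -0.0414",
)

```text
clock: 3.65
position: [0.4932, -0.0519, 0.0646]
orientation: [-0.001, -0.282, 0.96, 0.0]
contact_force: [-2.1, 1.0, 0.1]
width: 0.358
grasp_force: 0.9
```

nudge_tcp(
  increments="0 0 0 0 0 0\n0 0 0 0 0 0",
)

```text
clock: 3.85
position: [0.4944, -0.0519, 0.0649]
orientation: [0.0, -0.279, 0.96, -0.0]
contact_force: [-0.3, 0.5, -0.2]
width: 0.358
grasp_force: 0.0
```

```bash
python3 toff.py
```

Run:
```python
from h import *
import pickle
t=cam('top');s=cam('scene'); pickle.dump((t,s),open('p2.pkl','wb'))
a=cv2.resize(t['frame'][185:265,265:360],None,fx=4,fy=4,interpolation=2); b=cv2.resize(s['frame'][215:295,300:395],None,fx=4,fy=4,interpolation=2)
cv2.imwrite('pics/p2.png',np.hstack([a,b]))
```

```text
clock 3.85 pos [ 0.4944 -0.0519  0.0649] yaw -2.575379276093181 ztool [ 0.001 -0.    -1.   ] w 0.35828327826071193 F [-0.26  0.47 -0.16]
```

View pics/p2.png

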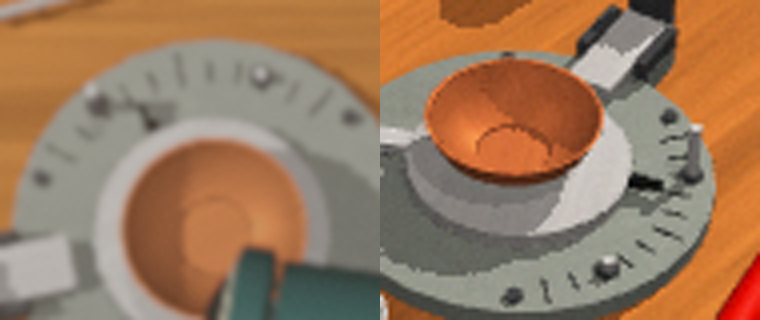

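Create needle.py:
```python
from meas import *
A=np.array([.6086,.0200])
def needle(c,lo,hi,z=.0235,thr=45):
    g=c['frame'].max(2); vv,uu=np.where(g<thr); out=[]
    for u,v in zip(uu,vv):
        p=onz(c,u,v,z)[:2]-A; r=np.hypot(*p); th=np.arctan2(p[1],p[0])
        if .068<r<.093 and lo<th<hi: out.append((r,th,g[v,u]))
    return np.array(out)
```

Run:
```python
from needle import *
t0=pickle.load(open('top.pkl','rb'));s0=pickle.load(open('scene.pkl','rb'));t,s=pickle.load(open('p2.pkl','rb'))
for n,c in zip(('t0','s0','t2','s2'),(t0,s0,t,s)):
    for thr in(45,60):
        o=needle(c,-.2,1.0,thr=thr)
        if len(o): print(n,thr,len(o),'r',o[:,0].min().round(4),o[:,0].max().round(4),'th mean',o[:,1].mean().round(3),'std',o[:,1].std().round(3))
# pin: manual points, this pair
T=lambda x,y:(265+(x+.5)/4-.5,185+(y+.5)/4-.5)
S=lambda x,y:(300+(x-380+.5)/4-.5,215+(y+.5)/4-.5)
for n,a,b in[('foot',(98,103),(690,173)),('top',(91,86),(695,128)),('tip',(144,108),(663,184)),('short',(262,76),(606,268))]:
    p,e=tri(t,T(*a),s,S(*b)); q=p[:2]-A; print(n,p.round(4),round(e,4),'r',np.hypot(*q).round(4),'th',np.arctan2(q[1],q[0]).round(3))
```

```text
s0 45 27 r 0.07 0.0895 th mean 0.093 std 0.042
s0 60 29 r 0.07 0.0895 th mean 0.092 std 0.045
s2 45 22 r 0.07 0.088 th mean 0.47 std 0.038
s2 60 25 r 0.07 0.0903 th mean 0.469 std 0.044
foot [0.6901 0.0889 0.0171] 0.0025 r 0.1067 th 0.702
top [0.6914 0.0893 0.0544] 0.0037 r 0.108 th 0.697
tip [0.687  0.0623 0.023 ] 0.0022 r 0.089 th 0.495
short [ 0.7059 -0.0105  0.0167] 0.0016 r 0.102 th -0.304
```

In the tool's units: -0.0054 m is -0.108, -0.004 m is -0.08, -0.04 rad is -0.0255.

nudge_tcp(
  increments="-0.004 -0.108 0 0 0 -0.0255\n-0.004 -0.108 0 0 0 -0.0255\n-0.004 -0.108 0 0 0 -0.0255\n-0.002 -0.08 0 0 0 -0.0191\n0 -0.054 0 0 0 -0.0127\n0 -0.026 0 0 0 -0.0064\n0 0 0 0 0 0\n0 0 0 0 0 0",
)

```text
clock: 4.75
position: [0.5091, -0.0707, 0.0646]
orientation: [-0.0, -0.365, 0.931, 0.0]
contact_force: [-2.5, -0.5, 0.1]
width: 0.364
grasp_force: 0.5
```

```bash
python3 toff.py
```

Run:
```python
from needle import *
t=cam('top');s=cam('scene'); pickle.dump((t,s),open('p3.pkl','wb'))
a=cv2.resize(t['frame'][190:225,275:325],None,fx=7.5,fy=7.5,interpolation=2); b=cv2.resize(s['frame'][238:273,350:400],None,fx=7.5,fy=7.5,interpolation=2)
cv2.imwrite('pics/p3.png',np.vstack([a,b]))
o=needle(s,.2,1.1);print(o.mean(0),len(o))
```

```text
clock 4.75 pos [ 0.5091 -0.0707  0.0646] yaw -2.393744049186067 ztool [-0.  0. -1.] w 0.3635738180285807 F [-2.46 -0.5   0.07]
[ 0.07771543  0.64623948 21.83333333] 24
```

View pics/p3.png

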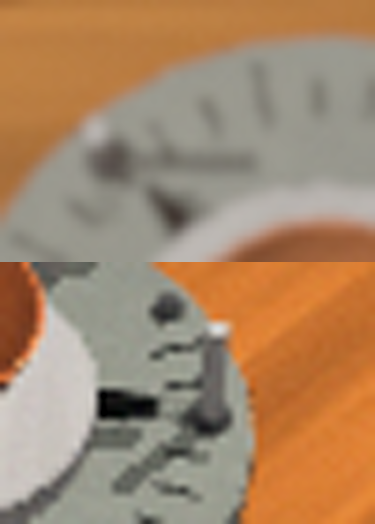

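Run:
```python
from needle import *
t,s=pickle.load(open('p3.pkl','rb'))
ang=lambda p,A:(np.hypot(*(p[:2]-A)).round(4),np.arctan2(*(p[:2]-A)[::-1]).round(3))
As=np.array([.6084,.0189]);At=np.array([.6091,.0201])
T=lambda x,y:(275+(x+.5)/7.5-.5,190+(y+.5)/7.5-.5)
S=lambda x,y:(350+(x+.5)/7.5-.5,238+(y-262+.5)/7.5-.5)
print('scene foot',ang(onz(s,*S(209,417),.017),As),'top',ang(onz(s,*S(217,328),.055),As),'tip',ang(onz(s,*S(157,405),.0235),As),'nbase',ang(onz(s,*S(98,403),.0235),As))
print('top foot',ang(onz(t,*T(109,160),.017),At),'top',ang(onz(t,*T(97,129),.055),At),'tip',ang(onz(t,*T(151,189),.0235),At),'nbase',ang(onz(t,*T(180,220),.0235),At))
import needle; needle.A=As; o=needle.needle(s,.2,1.1); print('scene',o[:,1].mean())
needle.A=At; o=needle.needle(t,.45,.95,thr=110); w=115.-o[:,2]; print('top',len(o),(o[:,1]*w).sum()/w.sum())
for n,a,b in[('foot',(109,160),(209,417)),('top',(97,129),(217,328)),('tip',(151,189),(157,405))]:
    p,e=tri(t,T(*a),s,S(*b)); print(n,p.round(4),round(e,4),ang(p,needle.A),ang(p,np.array([.6086,.02])))
```

```text
scene foot (np.float64(0.1071), np.float64(0.693)) top (np.float64(0.1073), np.float64(0.7)) tip (np.float64(0.0897), np.float64(0.667)) nbase (np.float64(0.0704), np.float64(0.659))
top foot (np.float64(0.1066), np.float64(0.713)) top (np.float64(0.108), np.float64(0.708)) tip (np.float64(0.089), np.float64(0.676)) nbase (np.float64(0.0751), np.float64(0.665))
scene 0.6559239938209139
top 19 0.6690416556713649
foot [0.6898 0.0896 0.015 ] 0.0011 (np.float64(0.1065), np.float64(0.711)) (np.float64(0.107), np.float64(0.709))
top [0.6905 0.0896 0.0543] 0.002 (np.float64(0.1071), np.float64(0.707)) (np.float64(0.1075), np.float64(0.704))
tip [0.6785 0.0756 0.0226] 0.0008 (np.float64(0.0888), np.float64(0.675)) (np.float64(0.0893), np.float64(0.672))
```

The needle is about 0.037 rad short of the pin in both views, so I'll push 5 mm further and retract.

In the tool's units: -0.0015 m is -0.03, -0.0012 m is -0.024, -0.011 rad is -0.007.

nudge_tcp(
  increments="0 -0.03 0 0 0 -0.007\n0 -0.03 0 0 0 -0.007\n0 -0.024 0 0 0 -0.0057\n0 -0.018 0 0 0 -0.0045\n0 0 0 0 0 0\n0 0 0 0 0 0",
)

```text
clock: 5.45
position: [0.513, -0.0747, 0.0648]
orientation: [0.0, -0.383, 0.924, -0.0]
contact_force: [-0.7, 0.6, -1.2]
width: 0.358
grasp_force: 0.4
```

```bash
python3 toff.py
```

Create chk.py:
```python
import sys; from needle import *
import needle
t=cam('top');s=cam('scene'); pickle.dump((t,s),open(sys.argv[1]+'.pkl','wb'))
for c,A,thr in((s,[.6084,.0189],45),(t,[.6091,.0201],110)):
    needle.A=np.array(A); o=needle.needle(c,.5,.95,thr=thr); w=thr+5.-o[:,2]; print(len(o),o[:,1].mean().round(4),((o[:,1]*w).sum()/w.sum()).round(4))
a=cv2.resize(t['frame'][190:225,275:325],None,fx=7.5,fy=7.5,interpolation=2); b=cv2.resize(s['frame'][238:273,350:400],None,fx=7.5,fy=7.5,interpolation=2)
cv2.imwrite('pics/%s.png'%sys.argv[1],np.vstack([a,b]))
```

```bash
python3 chk.py p4
```

```text
clock 5.45 pos [ 0.513  -0.0747  0.0648] yaw -2.355554147442716 ztool [ 0. -0. -1.] w 0.3576036105775402 F [-0.67  0.64 -1.16]
22 0.6899 0.6879
17 0.7099 0.7104
```

View pics/p4.png

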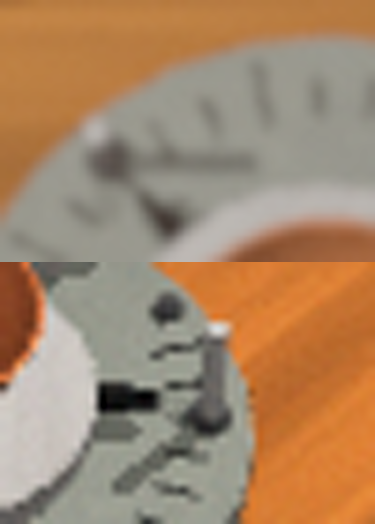

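The needle now points at the pin in both views (scene 0.690 against 0.697 corrected for the mask bias, top 0.710 against 0.710). I'll release it sideways and go up, then work out the brake geometry.

In the tool's units: -0.04 m is -0.8, -0.03 m is -0.6.

nudge_tcp(
  increments="0 0.08 0 0 0 0\n0 0.08 0 0 0 0\n0 0 0 0 0 0\n0 0 -0.6 0 0 0\n0 0 -0.8 0 0 0\n0 0 -0.8 0 0 0\n0 0 0 0 0 0",
)

```text
clock: 6.25
position: [0.5116, -0.0697, 0.1814]
orientation: [0.005, -0.383, 0.924, -0.003]
contact_force: [0.7, 0.6, 0.7]
width: 0.36
grasp_force: 0.0
```

```bash
python3 toff.py
```

Run:
```python
from h import *
import pickle
t=pickle.load(open('top.pkl','rb'));s=pickle.load(open('scene.pkl','rb'));A=np.array([.6086,.02])
T=lambda x,y:(235+(x+.5)/4.5-.5,185+(y+.5)/4.5-.5)
S=lambda x,y:(270+(x+.5)/5.5-.5,200+(y+.5)/5.5-.5)
for n,p in [('tick',onz(t,*T(337,76),.015)),('slide1',onz(t,*T(65,295),.03)),('slide2',onz(t,*T(210,265),.03)),('slide3',onz(t,*T(75,350),.03)),('slide4',onz(t,*T(218,318),.03)),
 ('tabT',onz(t,*T(45,320),.067)),('tabS',onz(s,*S(543,37),.067))]:
    q=p[:2]-A; print(n,p[:2].round(4),np.hypot(*q).round(4),np.arctan2(q[1],q[0]).round(3))
for y in(.19,.21,.23):
    n=np.array([-np.sin(y),np.cos(y)]);x=np.array([n[1],-n[0]]); print(y,(A+.175*n).round(4),[ [proj(c,np.append(A+r*n+k*x,.067)).round(1) for r in(.167,.175) for k in(-.016,.016)] for c in(t,s)])
for c in(t,s):
    m=(c['frame'].max(2)<75).astype(np.uint8); n,l,st,ce=cv2.connectedComponentsWithStats(m)
    for i in range(1,n):
        if st[i,4]>20 and ((c is t and 235<ce[i][0]<275 and 240<ce[i][1]<275) or (c is s and 345<ce[i][0]<380 and 200<ce[i][1]<240)): print(st[i],ce[i].round(1))
```

```text
clock 6.25 pos [ 0.5116 -0.0697  0.1814] yaw -2.355097561772704 ztool [ 0.012 -0.002 -1.   ] w 0.3598915169586574 F [0.72 0.61 0.66]
tick [0.7129 0.0403] 0.1063 0.192
slide1 [0.5927 0.1838] 0.1646 1.668
slide2 [0.6078 0.1072] 0.0872 1.58
slide3 [0.5634 0.1781] 0.1644 1.849
slide4 [0.5795 0.1029] 0.0878 1.908
tabT [0.5745 0.1876] 0.171 1.771
tabS [0.5789 0.1843] 0.1669 1.749
0.19 [0.5755 0.1919] [[array([247.4, 261.4]), array([245. , 247.9]), array([244. , 262.1]), array([241.6, 248.5])], [array([362.3, 204.2]), array([373.1, 208. ]), array([363.8, 202.6]), array([374.6, 206.5])]]
0.21 [0.5721 0.1912] [[array([247.8, 262.8]), array([245.1, 249.3]), array([244.4, 263.5]), array([241.7, 250. ])], [array([361.1, 203.8]), array([372. , 207.6]), array([362.6, 202.3]), array([373.4, 206. ])]]
0.23 [0.5687 0.1904] [[array([248.2, 264.2]), array([245.3, 250.7]), array([244.8, 265. ]), array([241.9, 251.5])], [array([359.9, 203.5]), array([370.9, 207.1]), array([361.3, 201.9]), array([372.3, 205.5])]]
[246 251   4  11  21] [247.2 256.5]
[362 205  12  16 142] [367.7 212.5]
[349 217  11  13  51] [353.8 222.3]
[363 222  11  14  87] [368.4 229.2]
```

In the tool's units: 0.148 rad is 0.0942.

nudge_tcp(
  increments="0 0 0 0 0 0.0942\n0 0 0 0 0 0.0942\n0 0 0 0 0 0.0942\n0 0 0 0 0 0.0942\n0 0 0 0 0 0",
  aperture=0.0,
  force=10,
)

```text
clock: 6.75
position: [0.5067, -0.0688, 0.174]
orientation: [-0.0, -0.097, 0.995, 0.0]
contact_force: [0.1, -0.6, -0.5]
width: 0.003
grasp_force: 0.0
```

```bash
python3 toff.py 0.5684 0.2236 0.064
```

```text
clock 6.75 pos [ 0.5067 -0.0688  0.174 ] yaw -2.9476881025350017 ztool [-0.001  0.    -1.   ] w 0.0029201794014464106 F [ 0.08 -0.63 -0.47]
tool offset [-0.1169  0.275   0.11  ]
```

In the tool's units: 0.039 m is 0.78, -0.0165 m is -0.33.

nudge_tcp(
  increments="-0.33 0.78 0 0 0 0\n-0.33 0.78 0 0 0 0\n-0.33 0.78 0 0 0 0\n-0.33 0.78 0 0 0 0\n-0.33 0.78 0 0 0 0\n-0.33 0.78 0 0 0 0\n-0.33 0.78 0 0 0 0\n0 0 0 0 0 0",
)

```text
clock: 7.55
position: [0.5684, 0.2258, 0.1744]
orientation: [0.001, -0.101, 0.995, 0.001]
contact_force: [-0.2, -0.1, 0.7]
width: 0.004
grasp_force: 0.0
```

nudge_tcp(
  increments="0 0 0.6 0 0 0\n0 0 0.6 0 0 0\n0 0 0 0 0 0",
)

```text
clock: 7.85
position: [0.5638, 0.2194, 0.1095]
orientation: [-0.005, -0.098, 0.995, -0.001]
contact_force: [-0.7, -0.6, -0.8]
width: 0.005
grasp_force: 0.0
```

```bash
python3 toff.py 0.5684 0.2236 0.064
python3 chk.py p5
```

Run:
```python
from h import *
import pickle
t,s=pickle.load(open('p5.pkl','rb'))
cv2.imwrite('pics/b1.png',np.hstack([cv2.resize(c,(380,380),interpolation=2) for c in(t['frame'][190:290,220:320],s['frame'][160:260,310:410])]))
```

```text
clock 7.85 pos [0.5638 0.2194 0.1095] yaw -2.944776275425654 ztool [-0.009 -0.004 -1.   ] w 0.004979867656234502 F [-0.74 -0.57 -0.83]
tool offset [-0.0058  0.0033  0.0455]
23 0.6879 0.6879
17 0.7099 0.7104
```

View pics/b1.png

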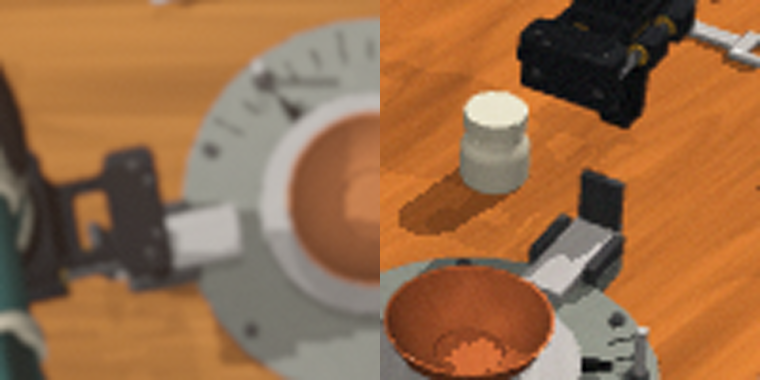

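The table has stayed at the setting and the gripper is outside the tab, clear of the jar. I'll go down and then push.

In the tool's units: 0.016 m is 0.32, 0.01 m is 0.2.

nudge_tcp(
  increments="0 0.06 0.32 0 0 0\n0 0 0.32 0 0 0\n0 0 0.2 0 0 0\n0 0 0 0 0 0\n0 0 0 0 0 0",
)

```text
clock: 8.45
position: [0.5669, 0.224, 0.0722]
orientation: [-0.0, -0.097, 0.995, -0.0]
contact_force: [-0.7, 0.8, 0.6]
width: 0.008
grasp_force: 0.0
```

```bash
python3 toff.py 0.5747 0.1917 0.064
```

```text
clock 8.45 pos [0.5669 0.224  0.0722] yaw -2.9472925306953317 ztool [-0.001 -0.    -1.   ] w 0.007539442203263129 F [-0.67  0.83  0.61]
tool offset [-0.0014 -0.0332  0.0082]
```

In the tool's units: 0.007 m is 0.14, -0.005 m is -0.1.

nudge_tcp(
  increments="-0.02 0 0.14 0 0 0\n0 -0.1 0 0 0 0\n0 -0.1 0 0 0 0\n0 -0.08 0 0 0 0\n0 -0.06 0 0 0 0\n0 -0.06 0 0 0 0\n0 -0.06 0 0 0 0",
)

```text
clock: 9.15
position: [0.5727, 0.2019, 0.0659]
orientation: [0.0, -0.097, 0.995, 0.0]
contact_force: [-0.2, 2.3, 0.4]
width: 0.005
grasp_force: 1.1
```

nudge_tcp(
  increments="0 -0.04 0 0 0 0\n0 -0.04 0 0 0 0\n0 0 0 0 0 0",
)

```text
clock: 9.45
position: [0.5735, 0.1978, 0.0659]
orientation: [0.0, -0.097, 0.995, -0.0]
contact_force: [-0.9, 1.6, 0.1]
width: 0.006
grasp_force: 0.5
```

```bash
python3 toff.py 0.5747 0.1917 0.064
```

```text
clock 9.45 pos [0.5735 0.1978 0.0659] yaw -2.947391320526184 ztool [ 0. -0. -1.] w 0.006389204950812335 F [-0.89  1.64  0.06]
tool offset [-0.     -0.0062  0.0019]
```

In the tool's units: -0.002 m is -0.04, -0.001 m is -0.02.

nudge_tcp(
  increments="0 -0.04 0 0 0 0\n0 -0.02 0 0 0 0\n0 -0.02 0 0 0 0\n0 0 0 0 0 0",
)

```text
clock: 9.85
position: [0.5743, 0.1939, 0.0658]
orientation: [0.0, -0.097, 0.995, -0.0]
contact_force: [-0.2, 1.5, 2.1]
width: 0.006
grasp_force: 0.8
```

nudge_tcp(
  increments="0 -0.02 0 0 0 0\n0 -0.02 0 0 0 0\n0 0 0 0 0 0",
)

```text
clock: 10.15
position: [0.5746, 0.1919, 0.0657]
orientation: [0.0, -0.097, 0.995, -0.0]
contact_force: [-1.0, 1.6, 0.5]
width: 0.003
grasp_force: 0.9
```

nudge_tcp(
  increments="0 -0.02 0 0 0 0\n0 0 0 0 0 0",
)

```text
clock: 10.35
position: [0.5747, 0.1915, 0.0658]
orientation: [0.0, -0.097, 0.995, 0.0]
contact_force: [-1.2, 3.9, 1.8]
width: 0.008
grasp_force: 2.4
```

```bash
python3 toff.py 0.5747 0.1917 0.064
```

```text
clock 10.35 pos [0.5747 0.1915 0.0658] yaw -2.9477112152634795 ztool [ 0.     0.001 -1.   ] w 0.007683105940285573 F [-1.15  3.88  1.79]
tool offset [-0.      0.0002  0.0018]
```

Force is starting to rise, so I'll continue until it clearly stops.

In the tool's units: -0.001 m is -0.02.

nudge_tcp(
  increments="0 -0.02 0 0 0 0\n0 0 0 0 0 0",
)

```text
clock: 10.55
position: [0.5747, 0.1914, 0.0658]
orientation: [0.0, -0.097, 0.995, 0.001]
contact_force: [-1.8, 8.1, 1.6]
width: 0.004
grasp_force: 4.1
```

nudge_tcp(
  increments="0 -0.02 0 0 0 0\n0 0 0 0 0 0",
)

```text
clock: 10.75
position: [0.5748, 0.1914, 0.0659]
orientation: [0.0, -0.097, 0.995, 0.002]
contact_force: [-1.5, 11.0, 2.6]
width: 0.004
grasp_force: 5.7
```

```bash
python3 toff.py 0.5747 0.1917 0.064
```

```text
clock 10.75 pos [0.5748 0.1914 0.0659] yaw -2.9482595109950585 ztool [-0.     0.004 -1.   ] w 0.003571973725819083 F [-1.51 10.96  2.62]
tool offset [-0.      0.0003  0.0019]
```

The brake is hard against its stop: 11 N with no further motion. I'll back off, go up and check.

In the tool's units: -0.05 m is -1, -0.04 m is -0.8.

nudge_tcp(
  increments="0 0.08 0 0 0 0\n0 0.2 0 0 0 0\n0 0.2 0 0 0 0\n0 0 -0.8 0 0 0\n0 0 -1 0 0 0\n0 0.6 -0.8 0 0 0\n0 0.8 0 0 0 0\n0 0.8 0 0 0 0",
)

```text
clock: 11.55
position: [0.5503, 0.3222, 0.1986]
orientation: [0.002, -0.096, 0.995, 0.001]
contact_force: [0.9, 0.4, -0.7]
width: 0.005
grasp_force: 0.0
```

nudge_tcp(
  increments="0 0 0 0 0 0\n0 0 0 0 0 0",
)

```text
clock: 11.75
position: [0.5486, 0.3213, 0.1953]
orientation: [-0.0, -0.098, 0.995, -0.001]
contact_force: [0.7, -0.8, 0.4]
width: 0.002
grasp_force: 0.0
```

```bash
python3 toff.py
python3 chk.py p6
```

Run:
```python
from h import *
import pickle
t,s=pickle.load(open('p6.pkl','rb'))
cv2.imwrite('pics/b2.png',np.hstack([cv2.resize(c,(395,395),interpolation=2) for c in(t['frame'][185:315,230:360],s['frame'][180:310,265:395])]))
```

```text
clock 11.75 pos [0.5486 0.3213 0.1953] yaw -2.9449482865895233 ztool [-0.    -0.001 -1.   ] w 0.0023582655001371184 F [ 0.73 -0.78  0.44]
23 0.6879 0.689
17 0.7099 0.7106
```

View pics/b2.png

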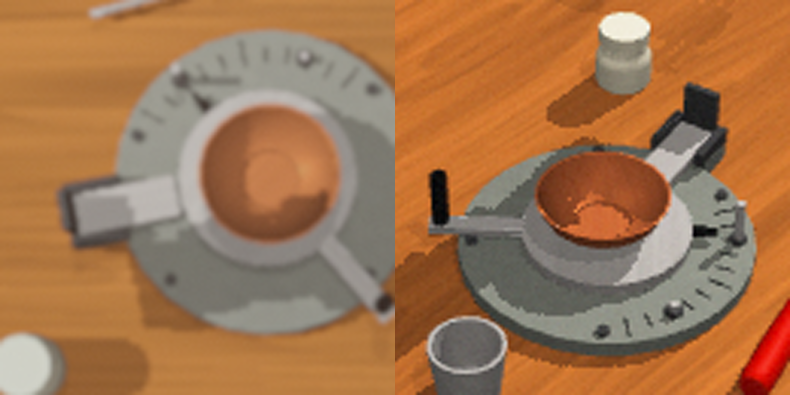

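The brake tab is in, next to the slide's edge. The needle is at the tall pin, and the dish, jar and cup are in place. The lever post is visible again at (356,284), so I'll do a long-baseline check and mend it if it's off.

Run:
```python
from meas import *
t,s=pickle.load(open('p6.pkl','rb'))
k=395/130;T=lambda x,y:(230+(x+.5)/k-.5,185+(y+.5)/k-.5);S=lambda x,y:(265+(x-395+.5)/k-.5,180+(y+.5)/k-.5)
p,e=tri(t,T(383,301),s,S(438,174)); print(p.round(4),round(e,4))
for nm,pin,A in(('tri',(.690,.0896),(.6086,.02)),):
    f=lambda a,b:np.arctan2(b[1]-a[1],b[0]-a[0]).round(4); print('post->axis',f(p,A),'post->pin',f(p,pin),'axis->pin',f(A,pin),'r',np.hypot(*(p[:2]-A)))
```

```text
[ 0.5062 -0.0664  0.0749] 0.0026
post->axis 0.7007 post->pin 0.7037 axis->pin 0.7074 r 0.13400612766447736
```

Everything agrees to within 0.01 rad, so I'm handing the job in.

```bash
python3 -c "
from rig import bot
print(bot.job_done())"
```

```text
the job is handed in; nothing more can be done
None
```

The job is handed in: the needle points at the middle of the tall pin to within about 0.01 rad by my measurements, the brake tab is against its stop, and the dish, jar and cup look undisturbed in the last pictures; no verdict came back.

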